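Put the glue syringes away in order of plunger

TASK

Move the four glue syringes from the dark wooden rack to the empty pale rack, one in each groove, in order of how far the plunger is drawn out: the pushed-in one in the groove next to the black ball knob, then the next longer each time, the one drawn out farthest in the groove at the other end. Each must lie fully down in its groove with its barrel centred on the rack. Leave the spool, the tape measure and the jar where they are.

Things in the scene. Friction and masses are not known exactly. Their poses are not given: they have to be found in the camera images.
- syringe_pushed_in: Glue syringe showing 8 mm of stiff black plunger rod between flange and thumb pad; the four differ only in this. White barrel, 23 mm diameter, 95 mm long, lying level; about 50 g. Origin on the barrel's axis half way along the barrel; x along the axis, nozzle to plunger. Capped nozzle to x = -69 mm, 36 x 22 mm flange at x = 47.5 to 51.5 mm, thumb pad 21 mm wide. It may roll about x.
- syringe_little_out: Glue syringe showing 28 mm of stiff black plunger rod between flange and thumb pad; the four differ only in this. White barrel, 23 mm diameter, 95 mm long, lying level; about 50 g. Origin on the barrel's axis half way along the barrel; x along the axis, nozzle to plunger. Capped nozzle to x = -69 mm, 36 x 22 mm flange at x = 47.5 to 51.5 mm, thumb pad 21 mm wide. It may roll about x.
- syringe_half_out: Glue syringe showing 48 mm of stiff black plunger rod between flange and thumb pad; the four differ only in this. White barrel, 23 mm diameter, 95 mm long, lying level; about 50 g. Origin on the barrel's axis half way along the barrel; x along the axis, nozzle to plunger. Capped nozzle to x = -69 mm, 36 x 22 mm flange at x = 47.5 to 51.5 mm, thumb pad 21 mm wide. It may roll about x.
- syringe_far_out: Glue syringe showing 68 mm of stiff black plunger rod between flange and thumb pad; the four differ only in this. White barrel, 23 mm diameter, 95 mm long, lying level; about 50 g. Origin on the barrel's axis half way along the barrel; x along the axis, nozzle to plunger. Capped nozzle to x = -69 mm, 36 x 22 mm flange at x = 47.5 to 51.5 mm, thumb pad 21 mm wide. It may roll about x.
- wash_rack: Dark wooden rack, fixed, 292 mm long, a syringe in each groove at the start. Origin on the table under its centre. Four V grooves along x at y = -96, -32, 32, 96 mm, cut in two 8 mm boards at x = -34 and 34 mm (grip the barrel between them); V 48 mm wide at the mouth, top 58 mm above the table, base plate 10 mm thick. A seated syringe: axis 50 mm above the table, origin at the rack's x = 0.
- store_rack: Pale wooden rack, fixed, 356 mm long, empty at the start: where the syringes go. Same grooves, boards, heights and origin as wash_rack: grooves along x at y = -96, -32, 32, 96 mm, a seated syringe's axis 50 mm above the table. On the base plate's ends (y = 162 and -162 mm) stand end_knob and, at the other, a low pale wooden block, 14 mm high.
- end_knob: Black ball knob 32 mm in diameter on a thin stem, fixed on one end of store_rack's base plate, 66 mm outside the last groove; its top is 62 mm above the table. Which end changes from start to start. Origin at its foot, on the base plate.
- thread_spool: Bystander: loose spool of blue thread, 44 mm in diameter, 50 mm high; origin at the centre of its underside.
- tape_measure: Bystander: loose yellow tape measure, 60 x 34 x 58 mm high; origin at the centre of its underside.
- glue_jar: Bystander: loose jar with black cap, 60 mm in diameter, 70 mm high; origin at the centre of its underside.
There are look-alikes about, which are no part of the job. Leave any orange or purple look-alike of the syringe_pushed_in alone.

How it is judged:
By the outcome, as a careful person would: the job done as asked, in the order asked, and still so for the second after the job is handed in, with the robot touching nothing.
It also fails if it takes over 109 s, if anything falls off the work surface, if the arm or the gripper's body presses on something with over 40 N, if the wrist force passes 120 N, or if a joint passes its speed limit or range.

ROBOT

A 7-joint arm with a two-finger parallel gripper is mounted at the origin on the work surface. World frame = base frame: x ahead of the robot, y to its left, z up, the work surface at z = 0. Lengths are in m, angles in rad, forces in N, time in s.
With the tool pointing down it reaches from about 0.4 to 0.9 m from the base axis. Payload 5.6 kg.
Tool frame: the origin (TCP) lies midway between the tips of the shut fingers; the grasp point (between the pads) lies 19 mm behind it; z points along the fingers, y is the line along which they close (so a half turn about z gives the same grasp; the last joint's range is limited). The gripper opens to 92 mm and grips with 3 to 60 N. Pads are 20 mm wide; open, the fingers measure 128 mm over their backs; the gripper's body (75 mm by 189 mm) begins 69 mm behind the grasp point.
Start: joints at [1.201, 0.468, -0.012, 1.603, 0.006, 1.071, -0.056], TCP at [0.209, -0.616, 0.176] pointing down, gripper open.
Joint ranges: [-2.53, 2.53], [-0.31, 2.02], [-1.57, 1.55], [0.28, 2.44], [-1.29, 4.43], [0.15, 1.84], [-2.92, 2.92]. Speed limits (rad/s): [2.57, 2.57, 3.14, 3.14, 3.14, 3.14, 3.14].

INTERFACE

Orientations are given as a rotation vector (axis times angle).
In Python, from plant import robot gives the robot as it stands.
- The arm moves only by the tool carry_out, never from a script. Its argument "series" is a list that holds one entry, the list of rows, each a list of 7 numbers: the shift along the world's x, y, z each as a share of 0.4 m, from -1 to 1, then the turn, a rotation vector about the world's x, y, z each as a share of pi rad, from -1 to 1, then the gripper's target within -1 to 1 (shut at 1, half-way at 0, fully open at -1). A call has 1 to 5 rows; each row shifts and turns the commanded pose from where the row before left it; what a row does not reach is not made up. A row lasts 1/8 s, in which the tool goes at most 62.5 mm and 10.7 degrees, less where a joint would pass 70% of its speed; a pose out of reach is approached as far as the arm can. A call with a number of a shift or a turn outside -1 to 1 is refused whole. A call with a gripper value outside its range is refused whole. The fingers move at their own pace and stop on an object; the grip force is fixed at half the most. Time passes only in rows, so rows that do not move let the fingers close. It gives the time, the measured TCP pose, the force, the opening and the grip force at its end, in the units of the state.
- robot.get_state(): the state, without advancing time (a new reading comes with each control period).
- robot.camera(name): name is "scene" or "top" or "wrist"; returns a dict with "pixels" (384x512x3 uint8, red, green, blue), "fx", "fy", "cx", "cy" (pixels), "k1" (the pictures are not rectified: a ray, as slopes to the right and down, at radius r is drawn at 1 + k1 r^2 times it, then the intrinsics apply), "world_to_cam" (4x4, takes a point from world to camera coordinates). Camera axes: x right, y down, z forward; pixel columns grow to the right and rows downward; lengths in m; the calibration is good to about 2 mm. A picture is of the moment at which its call begins. There is no depth.
- robot.sign_off(): hands the job in; it is judged then, once.
The state is a dict: "time": time; "joints": joint angles; "qd": joint speeds; "joint_efforts": joint torques, N m; "eef_pos": TCP position; "tcp_rot": TCP orientation; "wrist_force": force on the tool from outside, world axes, zero at the start; "moment": the same for the moment, N m; "width": finger opening in m; "grip_force": force on a finger pad.
Only numpy, scipy, OpenCV 4.12 (cv2) and the standard library are available. Lean on these libraries where they do the work, as an engineer would, in place of code of your own. Each camera call takes 0.05 s, during which the arm holds its last target. There are 200 camera calls.

## Working session

There is one attempt and no reset: what is moved stays moved. The work goes in short steps, Python scripts to look and compute and a tool call to move; the robot and the scene stay as the last step left them, time stands still between calls to the robot, and variables do not carry over. Pictures are saved under pics/ and viewed, at most 14 in all, crops included, and the job is handed in when it is done.

Besides the shell and the picture viewer there is one more tool, called after ">>>" by a JSON object that holds its "api" and its "payload". carry_out: Moves the arm, as the interface text tells. Its arguments: {"type":"object","properties":{"series":{"type":"array","items":{"type":"array","items":{"type":"array","items":{"type":"number","minimum":-1,"maximum":1}}}}},"required":["series"]}

```bash
mkdir -p pics; cat > h.py <<'E'
import numpy as np, cv2
from plant import robot
def cam(n,save=None):
    c=robot.camera(n)
    if save: cv2.imwrite('pics/'+save,c['pixels'][:,:,::-1])
    return c
def ray(c,u,v):
    xd=np.array([(u-c['cx'])/c['fx'],(v-c['cy'])/c['fy']]); x=xd.copy()
    for _ in range(20): x=xd/(1+c['k1']*(x@x))
    T=np.array(c['world_to_cam']); R=T[:3,:3]
    return -R.T@T[:3,3], R.T@np.array([x[0],x[1],1])
def onz(c,u,v,z):
    o,d=ray(c,u,v); return o+d*(z-o[2])/d[2]
def proj(c,p):
    T=np.array(c['world_to_cam']); q=T[:3,:3]@np.array(p)+T[:3,3]; x=q[:2]/q[2]; x=x*(1+c['k1']*(x@x))
    return np.array([c['cx']+c['fx']*x[0],c['cy']+c['fy']*x[1]])
E
python3 - <<'E'
from h import *
a=cam('top','top0.png');b=cam('scene','scene0.png')
for n in('top','scene'):
    i=cv2.imread(f'pics/{n}0.png');cv2.imwrite(f'pics/{n}0b.png',cv2.resize(i,(800,600),interpolation=cv2.INTER_CUBIC))
s=robot.get_state();print(s)
E
```

```text
{'time': 0.1, 'joints': array([ 1.20098293,  0.46829496, -0.01158763,  1.60349577,  0.00599423,
        1.07144851, -0.05630348]), 'qd': array([-8.38041852e-04, -1.86903891e-03,  1.41165882e-03, -1.60917148e-03,
       -1.28360846e-04,  2.12670354e-03,  8.55803808e-05]), 'joint_efforts': array([ 9.59693971e-04, -5.21652210e+01, -1.26369056e-02, -2.44369787e+01,
       -5.68108249e-02,  1.40542330e-02,  4.19166849e-05]), 'eef_pos': array([ 0.20840357, -0.6150665 ,  0.17534667]), 'tcp_rot': array([-3.09821795e+00, -5.10689928e-01,  5.93644863e-04]), 'wrist_force': array([-0.11333941, -0.30054121,  0.13994876]), 'moment': array([ 0.02364201, -0.00244386,  0.02668641]), 'grip_force': 0.0, 'width': 0.0917877970389803}
```

View pics/top0b.png

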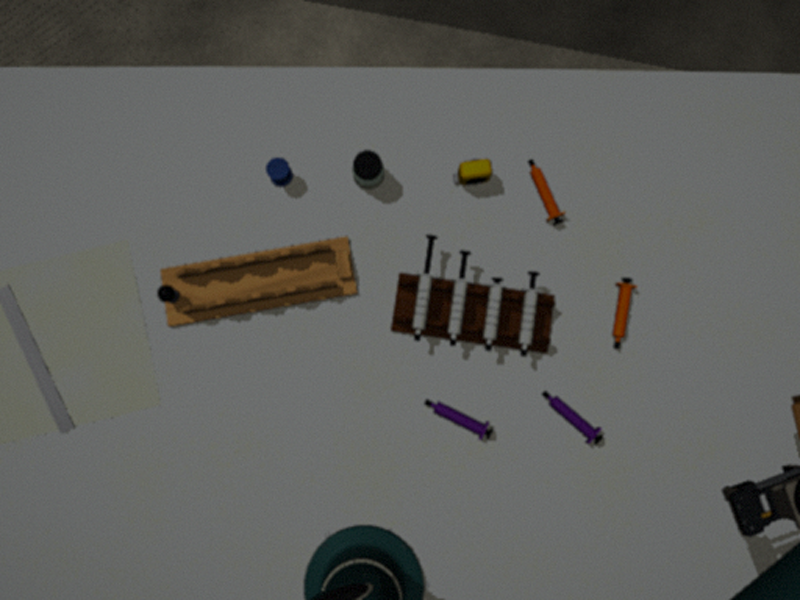

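View pics/scene0b.png

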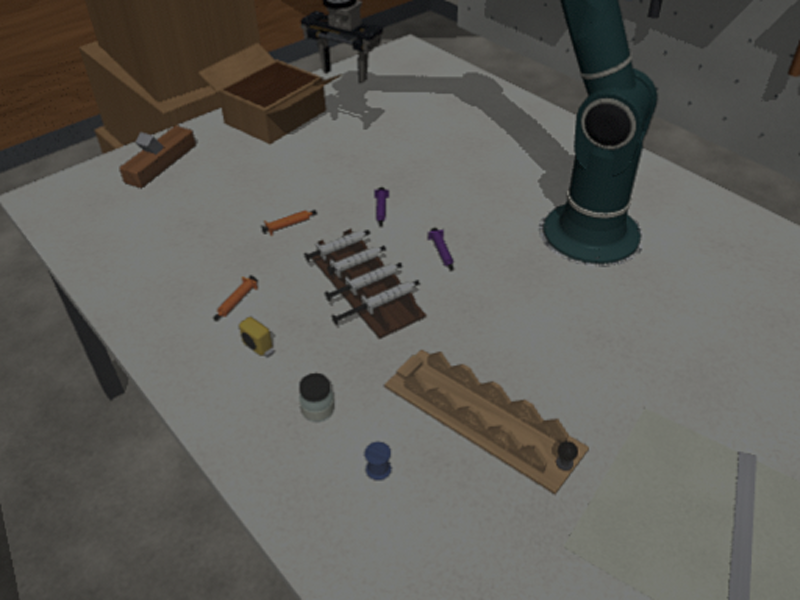

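The top view, at 800x600 scale, shows the wash rack at about (472,312). Left to right its syringes are far_out (425,300), half_out (457,305), pushed_in (493,312) and little_out (528,318). The store rack is at about (260,282), with the knob at its left end (168,293). The orange (545,195; 622,312) and purple (460,420; 573,418) syringes are look-alikes. The four white ones in the dark rack are the ones meant.

```bash
python3 - <<'E'
from h import *
c=cam('top');im=c['pixels'];hsv=cv2.cvtColor(im,cv2.COLOR_RGB2HSV)
s=.64
# white barrels inside wash rack region
g=im.astype(int);m=((g.min(2)>95)&(g.max(2)-g.min(2)<40)).astype(np.uint8)
poly=np.array([[398,277],[552,297],[548,347],[393,328]])*s
k=np.zeros_like(m);cv2.fillPoly(k,[poly.astype(np.int32)],1);m&=k
n,l,st,ce=cv2.connectedComponentsWithStats(m)
for i in range(1,n):
    if st[i,4]>60:
        pts=np.argwhere(l==i)[:,::-1].astype(np.float32)
        r=cv2.minAreaRect(pts)
        vx,vy,x,y=cv2.fitLine(pts,cv2.DIST_L2,0,.01,.01).ravel()
        P=onz(c,*r[0],.055);Q=onz(c,r[0][0]+10*vx,r[0][1]+10*vy,.055)
        print('barrel',r[0],r[1],st[i,4],P.round(4),np.degrees(np.arctan2(*(Q-P)[1::-1])).round(1))
# store rack
m=((hsv[...,0]>5)&(hsv[...,0]<22)&(hsv[...,1]>80)&(hsv[...,2]>50)).astype(np.uint8);m[:, :100]=0;m[:140]=0;m[215:]=0;m[:,235:]=0
r=cv2.minAreaRect(np.argwhere(m)[:,::-1].astype(np.float32));print('store',r)
for p in cv2.boxPoints(r): print(p,onz(c,*p,.01).round(4))
m=(g.max(2)<35).astype(np.uint8);m[:170]=0;m[200:]=0;m[:,:98]=0;m[:,118:]=0
q=np.argwhere(m)[:,::-1].mean(0);print('knob',q,onz(c,*q,.046).round(4))
big=np.hstack([cv2.resize(im[145:215,95:235],(700,350),interpolation=cv2.INTER_CUBIC)]);big2=cv2.resize(im[145:235,240:365],(486,350),interpolation=cv2.INTER_CUBIC)
cv2.imwrite('pics/a.png',np.vstack([big[:300],np.hstack([big2,np.zeros((350,214,3),np.uint8)])[:300]])[:,:,::-1])
print(onz(c,c['cx'],c['cy'],0),ray(c,c['cx'],c['cy'])[0],c['fx'])
w=cam('wrist','w0.png');print(np.array(w['world_to_cam']).round(3),w['fx'],ray(w,0,0)[0])
E
```

```text
barrel (269.17547607421875, 193.52809143066406) (4.621222019195557, 29.899702072143555) 119 [ 0.5035 -0.0988  0.055 ] -8.7
barrel (291.8759765625, 197.90017700195312) (4.779212474822998, 32.38805389404297) 130 [ 0.4917 -0.1623  0.055 ] -8.9
barrel (314.7340087890625, 200.03744506835938) (4.937203884124756, 30.72915267944336) 132 [ 0.4861 -0.2262  0.055 ] -9.2
barrel (337.29766845703125, 203.3150177001953) (4.941858768463135, 31.399810791015625) 131 [ 0.4774 -0.2893  0.055 ] -8.8
store ((164.698974609375, 179.7890625), (37.416141510009766, 123.08204650878906), 80.02228546142578)
[100.84729 172.02687] [0.5683 0.3914 0.01  ]
[222.06775 150.70103] [0.6341 0.0382 0.01  ]
[228.55066 187.55125] [0.5255 0.0176 0.01  ]
[107.3302  208.87709] [0.4606 0.3671 0.01  ]
knob [107.56880734 187.72477064] [0.5176 0.3581 0.046 ]
[ 0.52901846 -0.06296143  0.        ] [ 0.34354231 -0.05926768  1.37982788] 477.1378907366508
[[ 0.32  -0.947 -0.002 -0.649]
 [-0.914 -0.31   0.262 -0.03 ]
 [-0.249 -0.082 -0.965  0.391]
 [ 0.     0.     0.     1.   ]] 291.1389211617599 [ 0.27782044 -0.59208057  0.38384358]
```

View pics/a.png

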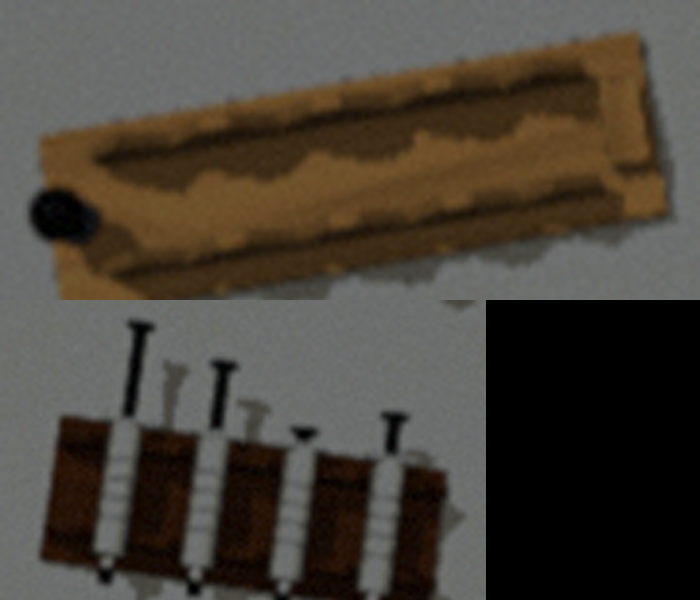

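>>> {"api": "carry_out", "payload": {"series": [[[0.068,0.106,0.019,0,0,-0.015,-0.1],[0.068,0.106,0.019,0,0,-0.015,-0.1],[0.068,0.106,0.019,0,0,-0.015,-0.1],[0.068,0.106,0.019,0,0,-0.015,-0.1],[0.068,0.106,0.019,0,0,-0.015,-0.1]]]}}

```text
time: 0.82
eef_pos: [0.3453, -0.4021, 0.2144]
tcp_rot: [3.138, 0.141, 0.0]
wrist_force: [0.5, -0.3, -0.4]
width: 0.0508
grip_force: 0.0
```

>>> {"api": "carry_out", "payload": {"series": [[[0.068,0.106,0.019,0,0,-0.015,-0.1],[0.068,0.106,0.019,0,0,-0.015,-0.1],[0.068,0.106,0.019,0,0,-0.015,-0.1],[0.068,0.106,0.019,0,0,-0.015,-0.1],[0.068,0.106,0.019,0,0,-0.015,-0.1]]]}}

```text
time: 1.45
eef_pos: [0.4812, -0.1902, 0.2525]
tcp_rot: [3.133, -0.229, 0.0]
wrist_force: [0.9, -0.5, -1.0]
width: 0.0506
grip_force: 0.0
```

>>> {"api": "carry_out", "payload": {"series": [[[0,0,0,0,0,0,-0.1],[0,0,0,0,0,0,-0.1]]]}}

```text
time: 1.7
eef_pos: [0.4801, -0.1921, 0.2519]
tcp_rot: [3.133, -0.227, -0.001]
wrist_force: [-0.3, -1.2, 0.1]
width: 0.0505
grip_force: 0.0
```

```bash
python3 - <<'E'
from h import *
c=cam('wrist','w1.png');i=cv2.imread('pics/w1.png');cv2.imwrite('pics/w1b.png',cv2.resize(i,(800,600)))
s=robot.get_state();print(s['eef_pos'],s['tcp_rot'],s['width'])
for p in [(.5035,-.0988,.05),(.4774,-.2893,.05)]: print(proj(c,p))
E
```

```text
[ 0.4798107  -0.19274834  0.25185539] [ 3.13279848e+00 -2.29050648e-01 -1.43160613e-03] 0.05059760560759675
[191.86707602 157.13599842]
[327.82910032 155.92561781]
```

View pics/w1b.png

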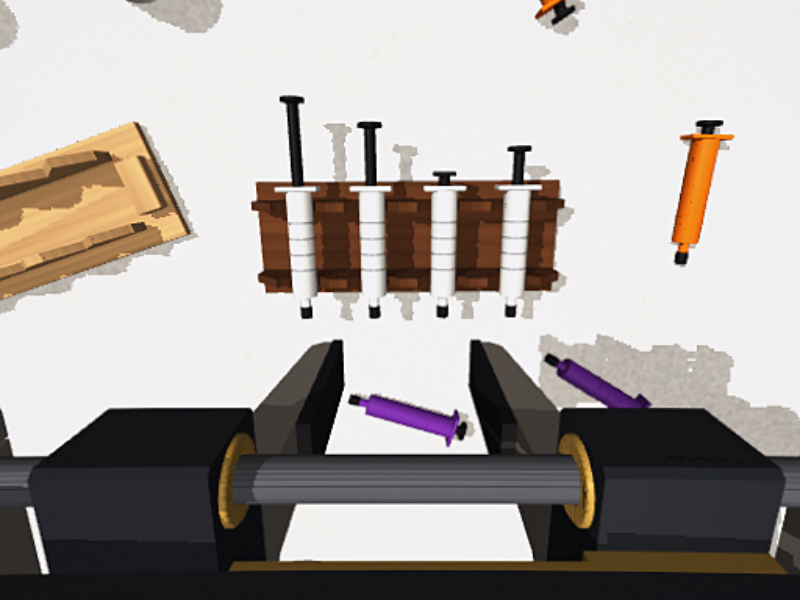

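The wrist view confirms the order, left to right: far_out (302,240), half_out (372,240), pushed_in (444,240), little_out (514,240). Flanges are at row 188 and cap tips at row 316.

```bash
python3 - <<'E'
from h import *
c=cam('wrist')
F=[(296,188.5),(373,188),(445,187.5),(518,187.5)];N=[(307,317.5),(375,317),(442,317),(511,317)]
O=[]
for f,n in zip(F,N):
    a=onz(c,f[0]*.64,f[1]*.64,.052);b=onz(c,n[0]*.64,n[1]*.64,.05)
    d=(a-b)/np.linalg.norm(a-b); o=b+d*.069; O.append(o)
    print(o.round(4),np.linalg.norm(a-b).round(4),np.degrees(np.arctan2(d[1],d[0])).round(1))
O=np.array(O);m=O.mean(0);v=O[3]-O[0];print(m,np.linalg.norm(v),np.degrees(np.arctan2(v[1],v[0]))+90)
E
```

```text
[ 0.5037 -0.1008  0.0512] 0.1187 -7.3
[ 0.4945 -0.166   0.0512] 0.1187 -8.7
[ 0.4853 -0.2284  0.0512] 0.1191 -8.4
[ 0.476  -0.2919  0.0512] 0.119 -7.6
[ 0.48988413 -0.19679035  0.05116087] 0.1931223582134496 -8.250279880873137
```

>>> {"api": "carry_out", "payload": {"series": [[[0.03,0.116,-0.05,0,0,0,-0.1],[0.03,0.116,-0.05,0,0,0,-0.1],[0,0,-0.1,0,0,0,-0.1],[0,0,-0.1,0,0,0,-0.1],[0,0,-0.1,0,0,0,-0.1]]]}}

```text
time: 2.42
eef_pos: [0.5042, -0.1004, 0.0909]
tcp_rot: [3.133, -0.23, 0.0]
wrist_force: [-0.0, -0.1, -0.5]
width: 0.0506
grip_force: 0.0
```

>>> {"api": "carry_out", "payload": {"series": [[[0,0,0,0,0,0,-0.1],[0,0,0,0,0,0,-0.1]]]}}

```text
time: 2.68
eef_pos: [0.5054, -0.0996, 0.0934]
tcp_rot: [3.133, -0.229, 0.002]
wrist_force: [0.9, 0.1, 0.8]
width: 0.0508
grip_force: 0.0
```

```bash
python3 - <<'E'
from h import *
c=cam('wrist','w2.png')
s=robot.get_state();print(s['eef_pos'],s['tcp_rot'],s['width'])
E
```

```text
[ 0.5058566  -0.09959159  0.09386978] [ 3.13278006 -0.22836526  0.00428257] 0.050823092520765896
```

View pics/w2.png

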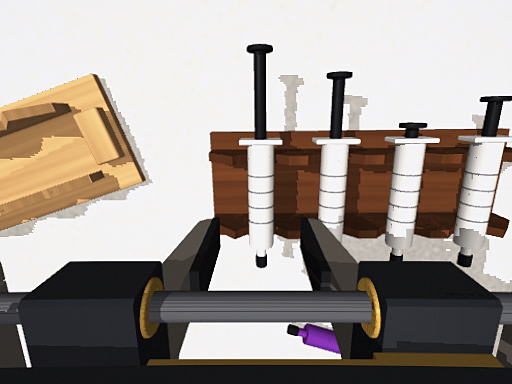

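The view shows far_out centred between the fingers: barrel at column 261, finger midpoint at about 258. I'll descend and grip.

>>> {"api": "carry_out", "payload": {"series": [[[0,0,-0.078,0,0,0,-0.1],[0,0,-0.077,0,0,0,-0.1],[0,0,0,0,0,0,-0.1],[0,0,0,0,0,0,1],[0,0,0,0,0,0,1]]]}}

```text
time: 3.35
eef_pos: [0.506, -0.0991, 0.0319]
tcp_rot: [3.133, -0.227, 0.005]
wrist_force: [0.7, -1.2, 0.1]
width: 0.0326
grip_force: 0.0
```

>>> {"api": "carry_out", "payload": {"series": [[[0,0,0,0,0,0,1],[0,0,0,0,0,0,1],[0,0,0,0,0,0,1]]]}}

```text
time: 3.72
eef_pos: [0.5047, -0.0989, 0.0303]
tcp_rot: [3.133, -0.227, 0.0]
wrist_force: [0.2, 0.2, 0.6]
width: 0.0024
grip_force: 0.0
```

```bash
python3 - <<'E'
from h import *
c=cam('wrist','w3.png')
F=(260,141);N=(262,265)
s=robot.get_state();print(s['eef_pos'],s['tcp_rot'],s['width'],s['grip_force'],proj(c,(.504,-.1,.05)))
E
```

```text
[ 0.50458898 -0.0988246   0.03023611] [ 3.13335589e+00 -2.26770602e-01 -1.07794468e-04] 0.0005668145391087092 0.0 [261.14983325 221.21166475]
```

View pics/w3.png

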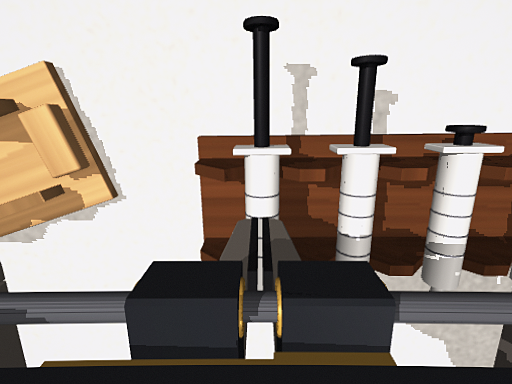

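The fingers shut on nothing (width 0.6 mm). I'll check where the TCP projects against the visible fingertips.

```bash
python3 - <<'E'
from h import *
s=robot.get_state();p=s['eef_pos']
w=cam('wrist');print('wrist',proj(w,p), proj(w,p+[0,0,.019]),ray(w,0,0)[0]-p)
o=[]
for n in('scene','top'):
    c=cam(n);u=proj(c,p);print(n,u,proj(c,[.504,-.1,.05]));x,y=u.astype(int)
    k=40
    o.append(cv2.resize(c['pixels'][y-k-10:y+k-10,x-k:x+k],(400,400),interpolation=cv2.INTER_CUBIC))
cv2.imwrite('pics/d.png',np.hstack(o)[:,:,::-1])
E
```

```text
wrist [259.39735746 211.11687727] [259.36019652 220.2281627 ] [ 0.07244149 -0.01089142  0.20839823]
scene [248.92569444 193.29048104] [248.6800793  188.36370872]
top [268.93409835 194.1874699 ] [269.56133284 193.56625426]
```

View pics/d.png

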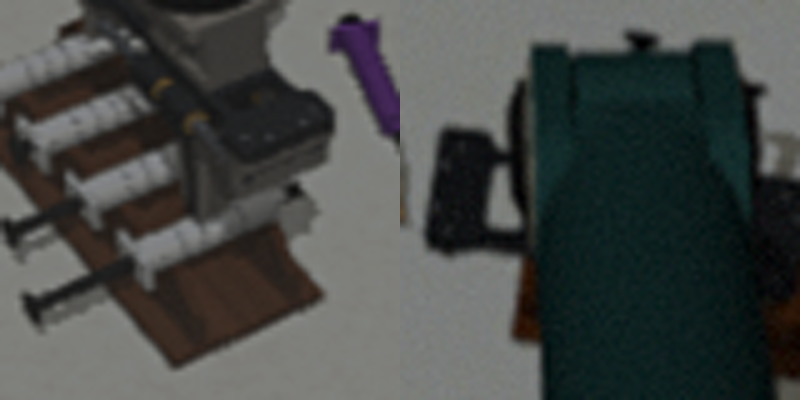

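Both views show the real fingertips at about z = 0.065 while the reported TCP is at 0.030. The gap between the open fingers, 82 px for 50.8 mm, also puts the tips about 37 mm higher than reported. Sideways they agree. I'll reopen and go lower, watching the force.

>>> {"api": "carry_out", "payload": {"series": [[[0,0,0,0,0,0,-0.1],[0,0,0,0,0,0,-0.1],[0,0,0,0,0,0,-0.1],[0,0,0,0,0,0,-0.1],[0,0,-0.03,0,0,0,-0.1]]]}}

```text
time: 4.55
eef_pos: [0.5055, -0.099, 0.0185]
tcp_rot: [3.133, -0.227, 0.003]
wrist_force: [-0.1, -0.9, 0.1]
width: 0.0482
grip_force: 0.0
```

>>> {"api": "carry_out", "payload": {"series": [[[0,0,-0.03,0,0,0,-0.1],[0,0,-0.02,0,0,0,-0.1],[0,0,0,0,0,0,-0.1]]]}}

```text
time: 4.92
eef_pos: [0.5038, -0.0986, -0.0029]
tcp_rot: [-3.133, 0.227, 0.003]
wrist_force: [-0.5, 0.0, 0.1]
width: 0.0508
grip_force: 0.0
```

>>> {"api": "carry_out", "payload": {"series": [[[0,0,-0.01,0,0,0,-0.1],[0,0,0,0,0,0,1],[0,0,0,0,0,0,1],[0,0,0,0,0,0,1],[0,0,0,0,0,0,1]]]}}

```text
time: 5.55
eef_pos: [0.5046, -0.1003, -0.0055]
tcp_rot: [3.132, -0.228, 0.0]
wrist_force: [-2.1, -4.4, 2.2]
width: 0.0221
grip_force: 30.0
```

```bash
python3 - <<'E'
from h import *
c=cam('wrist','w4.png');s=robot.get_state();print(s['eef_pos'],s['tcp_rot'],s['width'],s['grip_force'])
E
```

```text
[ 0.50460313 -0.10028541 -0.00551249] [ 3.13181028e+00 -2.28099392e-01  3.14093476e-04] 0.022188289339555443 29.995664656162262
```

View pics/w4.png

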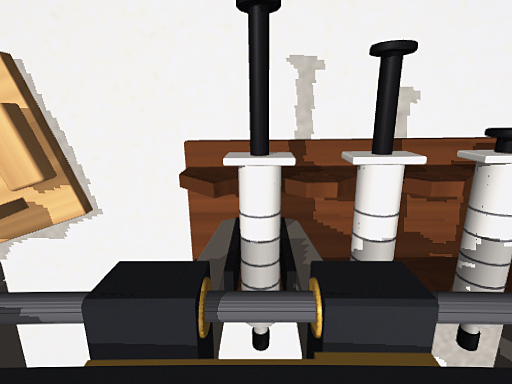

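Now it's gripped at 22.2 mm and 30 N. Next I'll lift, move toward the store rack and look at it on the way.

>>> {"api": "carry_out", "payload": {"series": [[[0,0,0.1,0,0,0,1],[0,0,0.15,0,0,0,1],[0,0,0.15,0,0,0,1],[0.02,0.08,0.12,0,0,0.021,1],[0.02,0.12,0.08,0,0,0.021,1]]]}}

```text
time: 6.22
eef_pos: [0.5216, -0.0185, 0.2369]
tcp_rot: [3.141, -0.021, 0.006]
wrist_force: [0.2, 0.3, -0.4]
width: 0.0223
grip_force: 30.0
```

>>> {"api": "carry_out", "payload": {"series": [[[0.03,0.13,0,0,0,0.021,1],[0.03,0.13,0,0,0,0.021,1],[0.04,0.06,0,0,0,0.021,1],[0,0,0,0,0,0,1],[0,0,0,0,0,0,1]]]}}

```text
time: 6.85
eef_pos: [0.56, 0.1084, 0.2338]
tcp_rot: [3.128, 0.289, -0.002]
wrist_force: [0.4, -0.5, -0.5]
width: 0.0221
grip_force: 30.0
```

```bash
python3 - <<'E'
from h import *
c=cam('wrist','w5.png');i=cv2.imread('pics/w5.png');cv2.imwrite('pics/w5b.png',cv2.resize(i,(800,600),interpolation=cv2.INTER_CUBIC));s=robot.get_state();print(s['eef_pos'],s['tcp_rot'],s['width'],s['grip_force'])
E
```

```text
[0.56013933 0.10793169 0.23389621] [ 3.12783043e+00  2.87442708e-01 -1.40836998e-03] 0.02236519048222352 29.993298053741455
```

View pics/w5b.png

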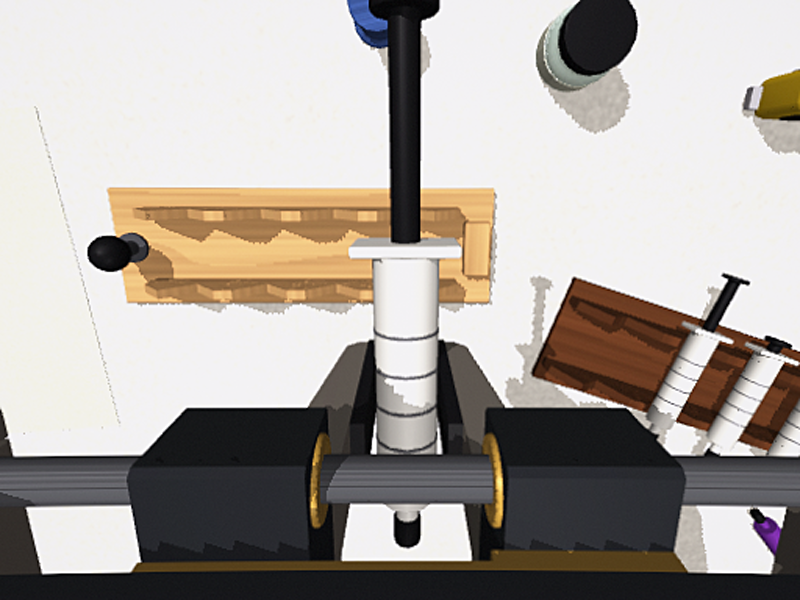

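The store rack's plate corners are at about (108,187), (495,188), (491,302) and (128,302), at 800 scale. The knob foot is at (135,246), and the syringe is level in the grip.

```bash
python3 - <<'E'
from h import *
c=cam('wrist');k=.64
P=np.array([onz(c,u*k,v*k,.01) for u,v in [(108,187),(495,188),(491,302),(128,302)]]);print(P.round(4))
C=P.mean(0);v=(P[0]+P[3]-P[1]-P[2]);print(C,np.linalg.norm(v)/2,np.degrees(np.arctan2(v[1],v[0]))-90)
kn=onz(c,136*k,247*k,.011);print('knob foot',kn)
th=np.arctan2(v[1],v[0]);e=np.array([np.cos(th),np.sin(th)])
for y in(-.096,-.032,.032,.096,.162):print(y,(C[:2]+e*y).round(4))
a=onz(c,405*k,248*k,.05+.234+.0055);b=onz(c,405*k,546*k,.05+.234+.0055);d=(a-b)/np.linalg.norm(a-b);print('syr',b+d*.069,np.linalg.norm(a-b),np.degrees(np.arctan2(d[1],d[0])))
E
```

```text
[[0.5692 0.3865 0.01  ]
 [0.6336 0.0377 0.01  ]
 [0.5264 0.0161 0.01  ]
 [0.4617 0.3664 0.01  ]]
[0.54772762 0.20165075 0.01      ] 0.3554583941621596 10.458744272719827
knob foot [0.51826003 0.35977005 0.011     ]
-0.096 [0.5652 0.1072]
-0.032 [0.5535 0.1702]
0.032 [0.5419 0.2331]
0.096 [0.5303 0.2961]
0.162 [0.5183 0.361 ]
syr [0.55601525 0.10737848 0.2895    ] 0.12191168624678769 10.44141856821143
```

>>> {"api": "carry_out", "payload": {"series": [[[0.016,-0.001,-0.15,0,0,0,1],[0,0,-0.15,0,0,0,1],[0,0,-0.13,0,0,0,1],[0,0,-0.1,0,0,0,1],[0,0,-0.03,0,0,0,1]]]}}

```text
time: 7.58
eef_pos: [0.5651, 0.1071, 0.008]
tcp_rot: [3.127, 0.288, -0.007]
wrist_force: [-0.2, -0.0, -1.1]
width: 0.0221
grip_force: 30.0
```

>>> {"api": "carry_out", "payload": {"series": [[[0,0,-0.02,0,0,0,1],[0,0,-0.015,0,0,0,1],[0,0,0,0,0,0,1]]]}}

```text
time: 7.95
eef_pos: [0.5676, 0.1088, -0.003]
tcp_rot: [3.128, 0.29, 0.002]
wrist_force: [-0.5, -0.0, 0.6]
width: 0.0223
grip_force: 30.0
```

>>> {"api": "carry_out", "payload": {"series": [[[0,0,0,0,0,0,-0.1],[0,0,0,0,0,0,-0.1],[0,0,0,0,0,0,-0.1],[0,0,0,0,0,0,-0.1]]]}}

```text
time: 8.45
eef_pos: [0.5671, 0.1088, -0.0037]
tcp_rot: [3.128, 0.291, 0.0]
wrist_force: [-0.2, -0.5, -0.5]
width: 0.0505
grip_force: 0.0
```

>>> {"api": "carry_out", "payload": {"series": [[[0,0,0.1,0,0,0,-0.1],[0,0,0.15,0,0,0,-0.1],[0,0,0.15,0,0,0,-0.1],[0,0,0.15,0,0,0,-0.1],[0,0,0.04,0,0,0,-0.1]]]}}

```text
time: 9.07
eef_pos: [0.5691, 0.1096, 0.2368]
tcp_rot: [-3.128, -0.291, -0.012]
wrist_force: [-0.1, 0.9, -1.3]
width: 0.0507
grip_force: 0.0
```

```bash
python3 - <<'E'
from h import *
c=cam('wrist','w6.png');i=cv2.imread('pics/w6.png');cv2.imwrite('pics/w6b.png',cv2.resize(i,(800,600),interpolation=cv2.INTER_CUBIC));s=robot.get_state();print(s['eef_pos'],s['tcp_rot'],proj(c,[.5652,.1072,.05])/.64)
E
```

```text
[0.56900483 0.10936301 0.23664071] [-3.12799686 -0.2905915  -0.01081098] [407.52174958 265.53691382]
```

View pics/w6b.png

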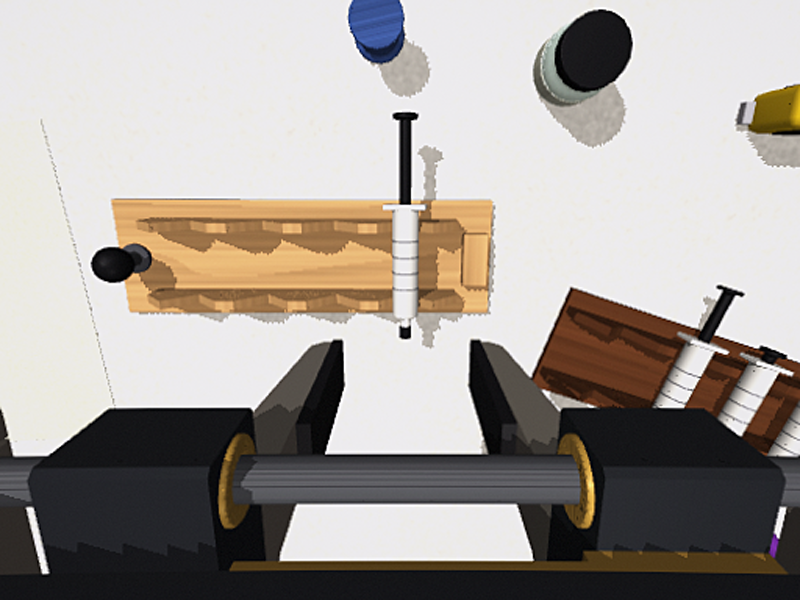

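far_out lies in the right-hand groove: flange (404,207), cap tip (405,339). I'll check its centring numerically.

```bash
python3 - <<'E'
from h import *
c=cam('wrist');k=.64
a=onz(c,404*k,207.5*k,.052);b=onz(c,405*k,339*k,.05);d=(a-b)/np.linalg.norm(a-b);print(b+d*.069,np.linalg.norm(a-b),np.degrees(np.arctan2(d[1],d[0])))
P=np.array([onz(c,u*k,v*k,.01) for u,v in [(112,199),(494,200),(490,312),(130,312)]]);print(P.mean(0))
E
```

```text
[0.56474086 0.10969153 0.05115686] 0.11928843702715773 10.96282547381539
[0.54729973 0.20166739 0.01      ]
```

>>> {"api": "carry_out", "payload": {"series": [[[-0.036,-0.137,0,0,0,-0.021,-0.1],[-0.036,-0.137,0,0,0,-0.021,-0.1],[-0.036,-0.137,0,0,0,-0.021,-0.1],[-0.036,-0.137,0,0,0,-0.021,-0.1],[-0.036,-0.137,0,0,0,-0.021,-0.1]]]}}

```text
time: 9.8
eef_pos: [0.4929, -0.1667, 0.2297]
tcp_rot: [-3.132, 0.23, 0.006]
wrist_force: [0.5, -0.6, -0.7]
width: 0.0505
grip_force: 0.0
```

>>> {"api": "carry_out", "payload": {"series": [[[0,0,-0.15,0,0,0,-0.1],[0,0,-0.15,0,0,0,-0.1],[0,0,-0.04,0,0,0,-0.1],[0,0,0,0,0,0,-0.1],[0,0,0,0,0,0,-0.1]]]}}

```text
time: 10.42
eef_pos: [0.4966, -0.1654, 0.0979]
tcp_rot: [3.133, -0.226, 0.004]
wrist_force: [1.1, 0.6, -0.3]
width: 0.0509
grip_force: 0.0
```

```bash
python3 - <<'E'
from h import *
s=robot.get_state();print(s['eef_pos'],2*np.degrees(np.arctan(s['tcp_rot'][1]/s['tcp_rot'][0])),s['width'])
E
```

```text
[ 0.49658302 -0.16538566  0.09785135] -8.257280818065357 0.05093880073945325
```

Aligned. I'll descend (0.098 to -0.006) and grip.

>>> {"api": "carry_out", "payload": {"series": [[[-0.002,-0.001,-0.12,0,0,0,-0.1],[0,0,-0.1,0,0,0,-0.1],[0,0,-0.04,0,0,0,-0.1],[0,0,0,0,0,0,-0.1],[0,0,0,0,0,0,1]]]}}

```text
time: 11.05
eef_pos: [0.4959, -0.166, -0.0061]
tcp_rot: [3.133, -0.227, 0.005]
wrist_force: [0.8, 0.5, 0.1]
width: 0.0428
grip_force: 0.0
```

>>> {"api": "carry_out", "payload": {"series": [[[0,0,0,0,0,0,1],[0,0,0,0,0,0,1],[0,0,0,0,0,0,1],[0,0,0,0,0,0,1]]]}}

```text
time: 11.55
eef_pos: [0.4955, -0.1637, -0.0068]
tcp_rot: [-3.132, 0.224, -0.003]
wrist_force: [0.1, 5.2, 4.6]
width: 0.0222
grip_force: 30.0
```

>>> {"api": "carry_out", "payload": {"series": [[[0,0,0.1,0,0,0,1],[0,0,0.15,0,0,0,1],[0,0,0.15,0,0,0,1],[0.02,0.1,0.1,0,0,0.021,1],[0.02,0.12,0.095,0,0,0.021,1]]]}}

```text
time: 12.18
eef_pos: [0.5103, -0.0779, 0.2324]
tcp_rot: [3.14, -0.021, 0.003]
wrist_force: [0.3, 0.5, -0.8]
width: 0.0223
grip_force: 30.0
```

>>> {"api": "carry_out", "payload": {"series": [[[0.022,0.13,0,0,0,0.021,1],[0.022,0.13,0,0,0,0.021,1],[0.022,0.13,0,0,0,0.02,1],[0.022,0.13,0,0,0,0,1],[0.022,0.098,0,0,0,0,1]]]}}

```text
time: 12.8
eef_pos: [0.554, 0.1717, 0.2305]
tcp_rot: [-3.128, -0.288, -0.001]
wrist_force: [0.3, 0.2, -0.6]
width: 0.0223
grip_force: 30.0
```

>>> {"api": "carry_out", "payload": {"series": [[[0,0,-0.1,0,0,0,1],[0,0,-0.15,0,0,0,1],[0,0,-0.1,0,0,0,1],[0,0,0,0,0,0,1],[0,0,0,0,0,0,1]]]}}

```text
time: 13.42
eef_pos: [0.5554, 0.17, 0.0919]
tcp_rot: [-3.128, -0.286, -0.004]
wrist_force: [0.1, 0.1, -0.2]
width: 0.0225
grip_force: 30.0
```

```bash
python3 - <<'E'
from h import *
s=robot.get_state();print(s['eef_pos'],2*np.degrees(np.arctan(s['tcp_rot'][1]/s['tcp_rot'][0])),s['width'])
E
```

```text
[0.55541985 0.170019   0.09192649] 10.431098990507536 0.022508812486196735
```

>>> {"api": "carry_out", "payload": {"series": [[[0,0.001,-0.12,0,0,0,1],[0,0,-0.06,0,0,0,1],[0,0,-0.03,0,0,0,1],[0,0,-0.03,0,0,0,1],[0,0,0,0,0,0,1]]]}}

```text
time: 14.05
eef_pos: [0.5553, 0.1709, -0.0049]
tcp_rot: [-3.128, -0.286, -0.003]
wrist_force: [0.5, 1.2, -0.5]
width: 0.0221
grip_force: 30.0
```

>>> {"api": "carry_out", "payload": {"series": [[[0,0,0,0,0,0,-0.1],[0,0,0,0,0,0,-0.1],[0,0,0,0,0,0,-0.1],[0,0,0,0,0,0,-0.1],[0,0,0.04,0,0,0,-0.1]]]}}

```text
time: 14.68
eef_pos: [0.5531, 0.1696, 0.0097]
tcp_rot: [3.128, 0.286, -0.004]
wrist_force: [0.2, 0.0, 0.2]
width: 0.0508
grip_force: 0.0
```

>>> {"api": "carry_out", "payload": {"series": [[[0,0,0.12,0,0,0,-0.1],[0,0,0.15,0,0,0,-0.1],[0,0,0.15,0,0,0,-0.1],[0,0,0.12,0,0,0,-0.1],[0,0,0,0,0,0,-0.1]]]}}

```text
time: 15.3
eef_pos: [0.5566, 0.1713, 0.2318]
tcp_rot: [-3.127, -0.286, -0.015]
wrist_force: [0.3, 0.5, -0.5]
width: 0.0505
grip_force: 0.0
```

```bash
python3 - <<'E'
from h import *
c=cam('wrist','w7.png');i=cv2.imread('pics/w7.png');cv2.imwrite('pics/w7b.png',cv2.resize(i,(800,600),interpolation=cv2.INTER_CUBIC));s=robot.get_state();print(s['eef_pos'],s['tcp_rot'],[proj(c,[*p,.05])/.64 for p in((.5535,.1702),(.5652,.1072))])
E
```

```text
[0.55509839 0.17040235 0.22893384] [-3.1282163  -0.28591564 -0.00728585] [array([406.46898698, 265.92792968]), array([479.96360434, 265.79186118])]
```

View pics/w7b.png

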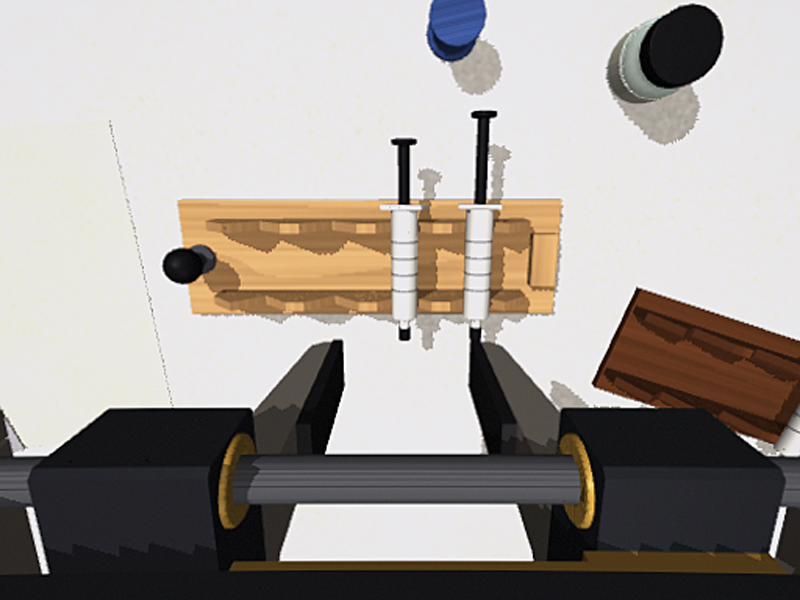

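Two are seated: half_out (404,265) and far_out (479,265), both level with the projected centres. Next is pushed_in.

>>> {"api": "carry_out", "payload": {"series": [[[-0.025,-0.142,0,0,0,-0.021,-0.1],[-0.025,-0.142,0,0,0,-0.021,-0.1],[-0.025,-0.142,0,0,0,-0.021,-0.1],[-0.025,-0.142,0,0,0,-0.021,-0.1],[-0.025,-0.142,0,0,0,-0.02,-0.1]]]}}

```text
time: 15.98
eef_pos: [0.5025, -0.1156, 0.225]
tcp_rot: [-3.133, 0.23, 0.004]
wrist_force: [0.7, 0.8, 0.7]
width: 0.0504
grip_force: 0.0
```

>>> {"api": "carry_out", "payload": {"series": [[[-0.025,-0.142,0,0,0,0,-0.1],[-0.022,-0.144,-0.05,0,0,0,-0.1],[0,0,-0.14,0,0,0,-0.1],[0,0,-0.14,0,0,0,-0.1],[0,0,0,0,0,0,-0.1]]]}}

```text
time: 16.6
eef_pos: [0.4808, -0.2266, 0.0897]
tcp_rot: [-3.129, 0.226, 0.017]
wrist_force: [-0.0, 0.1, 0.2]
width: 0.0499
grip_force: 0.0
```

```bash
python3 - <<'E'
from h import *
c=cam('wrist');s=robot.get_state();print(s['eef_pos'],2*np.degrees(np.arctan(s['tcp_rot'][1]/s['tcp_rot'][0])),s['width'])
E
```

```text
[ 0.48371067 -0.22743807  0.0926791 ] -8.255775355994244 0.050329523612666384
```

>>> {"api": "carry_out", "payload": {"series": [[[0,0,-0.1,0,0,0,-0.1],[0,0,-0.08,0,0,0,-0.1],[0,0,-0.06,0,0,0,-0.1],[0,0,0,0,0,0,-0.1],[0,0,0,0,0,0,-0.1]]]}}

```text
time: 17.27
eef_pos: [0.4873, -0.229, 0.0004]
tcp_rot: [3.132, -0.226, 0.005]
wrist_force: [0.1, 0.3, 0.9]
width: 0.0507
grip_force: 0.0
```

>>> {"api": "carry_out", "payload": {"series": [[[0,0,0,0,0,0,1],[0,0,0,0,0,0,1],[0,0,0,0,0,0,1],[0,0,0,0,0,0,1],[0,0,0,0,0,0,1]]]}}

```text
time: 17.9
eef_pos: [0.486, -0.227, -0.0014]
tcp_rot: [-3.132, 0.225, -0.001]
wrist_force: [-0.5, 5.6, 5.0]
width: 0.0221
grip_force: 30.0
```

>>> {"api": "carry_out", "payload": {"series": [[[0,0,0.1,0,0,0,1],[0,0,0.15,0,0,0,1],[0,0,0.15,0,0,0,1],[0.01,0.1,0.1,0,0,0.021,1],[0.01,0.13,0.095,0,0,0.021,1]]]}}

```text
time: 18.52
eef_pos: [0.4932, -0.1389, 0.2366]
tcp_rot: [3.14, -0.022, 0.001]
wrist_force: [1.2, 0.1, -1.0]
width: 0.0221
grip_force: 30.0
```

>>> {"api": "carry_out", "payload": {"series": [[[0.012,0.136,0,0,0,0.021,1],[0.012,0.136,0,0,0,0.021,1],[0.012,0.136,0,0,0,0.02,1],[0.012,0.136,0,0,0,0,1],[0.012,0.136,0,0,0,0,1]]]}}

```text
time: 19.15
eef_pos: [0.5175, 0.1345, 0.2349]
tcp_rot: [3.128, 0.284, 0.0]
wrist_force: [0.9, 0.2, -0.3]
width: 0.0218
grip_force: 30.0
```

>>> {"api": "carry_out", "payload": {"series": [[[0.012,0.136,0,0,0,0,1],[0.012,0.136,0,0,0,0,1],[0.011,0.132,0,0,0,0,1],[0,0,-0.15,0,0,0,1],[0,0,-0.15,0,0,0,1]]]}}

```text
time: 19.77
eef_pos: [0.5319, 0.2957, 0.1136]
tcp_rot: [3.128, 0.287, 0.003]
wrist_force: [0.6, -0.7, -1.8]
width: 0.0221
grip_force: 30.0
```

>>> {"api": "carry_out", "payload": {"series": [[[0,0,0,0,0,0,1],[0,0,0,0,0,0,1],[0,0,0,0,0,0,1]]]}}

```text
time: 20.15
eef_pos: [0.5332, 0.2965, 0.118]
tcp_rot: [-3.127, -0.285, -0.007]
wrist_force: [-0.3, 0.3, 0.0]
width: 0.0221
grip_force: 30.0
```

```bash
python3 - <<'E'
from h import *
c=cam('wrist');s=robot.get_state();print(s['eef_pos'],2*np.degrees(np.arctan(s['tcp_rot'][1]/s['tcp_rot'][0])),s['width'])
E
```

```text
[0.53294939 0.29629722 0.11777813] 10.411565543797632 0.02163265277095658
```

Down 0.117 to about 0.001: -0.29 in shares.

>>> {"api": "carry_out", "payload": {"series": [[[0,0,-0.12,0,0,0,1],[0,0,-0.1,0,0,0,1],[0,0,-0.04,0,0,0,1],[0,0,-0.03,0,0,0,1],[0,0,0,0,0,0,1]]]}}

```text
time: 20.82
eef_pos: [0.5322, 0.2972, 0.0003]
tcp_rot: [-3.126, -0.287, -0.004]
wrist_force: [-0.1, 1.7, 0.3]
width: 0.0221
grip_force: 30.0
```

>>> {"api": "carry_out", "payload": {"series": [[[0,0,0,0,0,0,-0.1],[0,0,0,0,0,0,-0.1],[0,0,0,0,0,0,-0.1],[0,0,0,0,0,0,-0.1],[0,0,0.04,0,0,0,-0.1]]]}}

```text
time: 21.45
eef_pos: [0.5304, 0.2949, 0.0145]
tcp_rot: [3.127, 0.286, -0.004]
wrist_force: [-0.2, 0.1, -0.4]
width: 0.0507
grip_force: 0.0
```

>>> {"api": "carry_out", "payload": {"series": [[[0,0,0.12,0,0,0,-0.1],[0,0,0.15,0,0,0,-0.1],[0,0,0.15,0,0,0,-0.1],[0,0,0.12,0,0,0,-0.1],[0,0,0,0,0,0,-0.1]]]}}

```text
time: 22.08
eef_pos: [0.5333, 0.2974, 0.2368]
tcp_rot: [-3.125, -0.286, -0.014]
wrist_force: [0.4, -0.3, 0.2]
width: 0.0509
grip_force: 0.0
```

```bash
python3 - <<'E'
from h import *
c=cam('wrist','w8.png');i=cv2.imread('pics/w8.png');cv2.imwrite('pics/w8b.png',cv2.resize(i,(800,600),interpolation=cv2.INTER_CUBIC));s=robot.get_state();print(s['eef_pos'],2*np.degrees(np.arctan(s['tcp_rot'][1]/s['tcp_rot'][0])),[proj(c,[*p,.05])/.64 for p in((.5303,.2961),(.5535,.1702),(.5652,.1072))])
E
```

```text
[0.53201878 0.29619396 0.23380508] 10.446530477033534 [array([407.20981107, 264.67904958]), array([552.6691585 , 264.63403801]), array([626.24113175, 264.4549739 ])]
```

View pics/w8b.png

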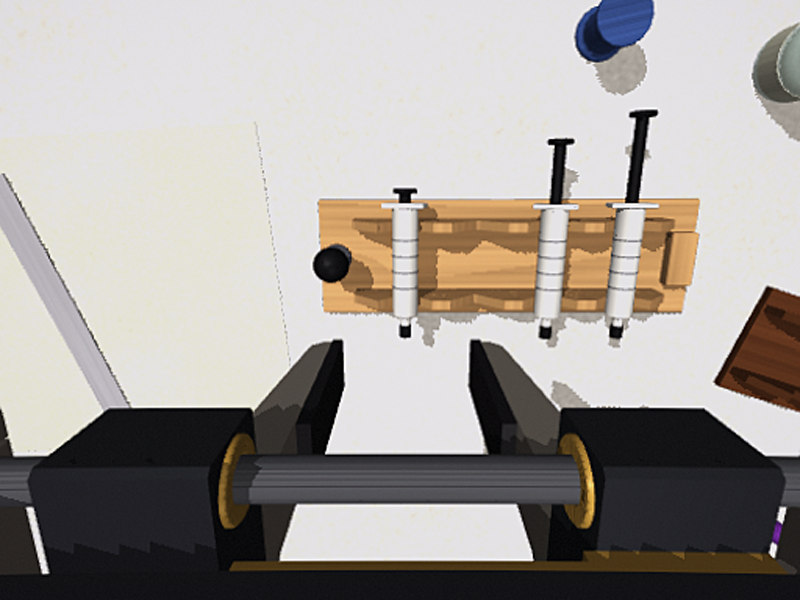

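pushed_in is seated beside the knob (405,262). Now little_out.

>>> {"api": "carry_out", "payload": {"series": [[[-0.014,-0.147,0,0,0,-0.021,-0.1],[-0.014,-0.147,0,0,0,-0.021,-0.1],[-0.014,-0.147,0,0,0,-0.021,-0.1],[-0.014,-0.147,0,0,0,-0.021,-0.1],[-0.014,-0.147,0,0,0,-0.02,-0.1]]]}}

```text
time: 22.75
eef_pos: [0.5017, -0.0005, 0.2298]
tcp_rot: [3.133, -0.23, -0.004]
wrist_force: [0.8, -0.9, -0.3]
width: 0.0506
grip_force: 0.0
```

>>> {"api": "carry_out", "payload": {"series": [[[-0.014,-0.147,0,0,0,0,-0.1],[-0.014,-0.147,0,0,0,0,-0.1],[-0.014,-0.147,0,0,0,0,-0.1],[-0.014,-0.147,0,0,0,0,-0.1],[-0.012,-0.147,0,0,0,0,-0.1]]]}}

```text
time: 23.38
eef_pos: [0.4747, -0.2938, 0.2297]
tcp_rot: [-3.132, 0.227, 0.004]
wrist_force: [1.6, 0.4, 0.9]
width: 0.0506
grip_force: 0.0
```

>>> {"api": "carry_out", "payload": {"series": [[[0,0,-0.15,0,0,0,-0.1],[0,0,-0.15,0,0,0,-0.1],[0,0,-0.04,0,0,0,-0.1],[0,0,0,0,0,0,-0.1],[0,0,0,0,0,0,-0.1]]]}}

```text
time: 24.0
eef_pos: [0.4778, -0.2931, 0.0971]
tcp_rot: [3.132, -0.226, 0.005]
wrist_force: [-0.3, -0.2, 0.6]
width: 0.0506
grip_force: 0.0
```

```bash
python3 - <<'E'
from h import *
c=cam('wrist');s=robot.get_state();print(s['eef_pos'],2*np.degrees(np.arctan(s['tcp_rot'][1]/s['tcp_rot'][0])),s['width'])
E
```

```text
[ 0.47775232 -0.29312566  0.09728889] -8.260317821432928 0.05038380431730853
```

>>> {"api": "carry_out", "payload": {"series": [[[-0.001,0.003,-0.12,0,0,0,-0.1],[0,0,-0.09,0,0,0,-0.1],[0,0,-0.04,0,0,0,-0.1],[0,0,0,0,0,0,-0.1],[0,0,0,0,0,0,-0.1]]]}}

```text
time: 24.68
eef_pos: [0.4771, -0.292, -0.0033]
tcp_rot: [3.132, -0.227, 0.004]
wrist_force: [-0.2, 0.2, -0.3]
width: 0.0504
grip_force: 0.0
```

>>> {"api": "carry_out", "payload": {"series": [[[0,0,0,0,0,0,1],[0,0,0,0,0,0,1],[0,0,0,0,0,0,1],[0,0,0,0,0,0,1],[0,0,0,0,0,0,1]]]}}

```text
time: 25.3
eef_pos: [0.4761, -0.2903, -0.0047]
tcp_rot: [-3.133, 0.225, -0.0]
wrist_force: [0.4, 4.0, 6.3]
width: 0.0223
grip_force: 30.0
```

>>> {"api": "carry_out", "payload": {"series": [[[0,0,0.1,0,0,0,1],[0,0,0.15,0,0,0,1],[0,0,0.15,0,0,0,1],[0.01,0.1,0.1,0,0,0.021,1],[0.01,0.13,0.095,0,0,0.021,1]]]}}

```text
time: 25.92
eef_pos: [0.4834, -0.2018, 0.2333]
tcp_rot: [3.14, -0.022, 0.002]
wrist_force: [1.9, -0.7, -1.3]
width: 0.0216
grip_force: 30.0
```

>>> {"api": "carry_out", "payload": {"series": [[[0.018,0.136,0,0,0,0.021,1],[0.018,0.136,0,0,0,0.021,1],[0.018,0.136,0,0,0,0.02,1],[0.018,0.136,0,0,0,0,1],[0.019,0.136,0,0,0,0,1]]]}}

```text
time: 26.55
eef_pos: [0.5202, 0.0717, 0.2317]
tcp_rot: [3.128, 0.284, 0.001]
wrist_force: [0.8, -1.1, -1.1]
width: 0.0224
grip_force: 30.0
```

>>> {"api": "carry_out", "payload": {"series": [[[0.019,0.136,0,0,0,0,1],[0.019,0.136,0,0,0,0,1],[0.019,0.132,0,0,0,0,1],[0,0,-0.15,0,0,0,1],[0,0,-0.15,0,0,0,1]]]}}

```text
time: 27.18
eef_pos: [0.5435, 0.2328, 0.1104]
tcp_rot: [3.128, 0.287, 0.003]
wrist_force: [1.2, -1.0, -0.2]
width: 0.022
grip_force: 30.0
```

>>> {"api": "carry_out", "payload": {"series": [[[0,0,0,0,0,0,1],[0,0,0,0,0,0,1],[0,0,0,0,0,0,1]]]}}

```text
time: 27.55
eef_pos: [0.5448, 0.2334, 0.1147]
tcp_rot: [-3.127, -0.285, -0.008]
wrist_force: [0.2, -0.2, -0.5]
width: 0.0221
grip_force: 30.0
```

```bash
python3 - <<'E'
from h import *
c=cam('wrist');s=robot.get_state();print(s['eef_pos'],2*np.degrees(np.arctan(s['tcp_rot'][1]/s['tcp_rot'][0])),s['width'])
E
```

```text
[0.54453889 0.23326582 0.11447585] 10.409685832573373 0.022373715700884082
```

Down 0.114 to about -0.003: -0.29 in shares.

>>> {"api": "carry_out", "payload": {"series": [[[-0.001,0,-0.12,0,0,0,1],[0,0,-0.1,0,0,0,1],[0,0,-0.04,0,0,0,1],[0,0,-0.03,0,0,0,1],[0,0,0,0,0,0,1]]]}}

```text
time: 28.22
eef_pos: [0.5434, 0.2341, -0.003]
tcp_rot: [-3.127, -0.287, -0.004]
wrist_force: [-0.2, 0.5, -1.3]
width: 0.0217
grip_force: 30.0
```

>>> {"api": "carry_out", "payload": {"series": [[[0,0,0,0,0,0,-0.1],[0,0,0,0,0,0,-0.1],[0,0,0,0,0,0,-0.1],[0,0,0,0,0,0,-0.1],[0,0,0.04,0,0,0,-0.1]]]}}

```text
time: 28.85
eef_pos: [0.5414, 0.2322, 0.0113]
tcp_rot: [3.128, 0.286, -0.004]
wrist_force: [0.5, 0.1, -0.4]
width: 0.0506
grip_force: 0.0
```

>>> {"api": "carry_out", "payload": {"series": [[[0,0,0.12,0,0,0,-0.1],[0,0,0.15,0,0,0,-0.1],[0,0,0.15,0,0,0,-0.1],[0,0,0.12,0,0,0,-0.1],[0,0,0,0,0,0,-0.1]]]}}

```text
time: 29.48
eef_pos: [0.5445, 0.2343, 0.2334]
tcp_rot: [-3.126, -0.286, -0.014]
wrist_force: [0.1, -1.0, -1.2]
width: 0.0502
grip_force: 0.0
```

```bash
python3 - <<'E'
from h import *
c=cam('wrist','w9.png');i=cv2.imread('pics/w9.png');cv2.imwrite('pics/w9b.png',cv2.resize(i,(800,600),interpolation=cv2.INTER_CUBIC));s=robot.get_state();print(s['eef_pos'],[proj(c,[*p,.05])/.64 for p in((.5303,.2961),(.5419,.2331),(.5535,.1702),(.5652,.1072))])
E
```

```text
[0.54315465 0.23326923 0.23054558] [array([333.77798441, 265.02425583]), array([406.93923725, 265.05276643]), array([480.03992774, 265.02335852]), array([553.59487067, 264.86569266])]
```

View pics/w9b.png

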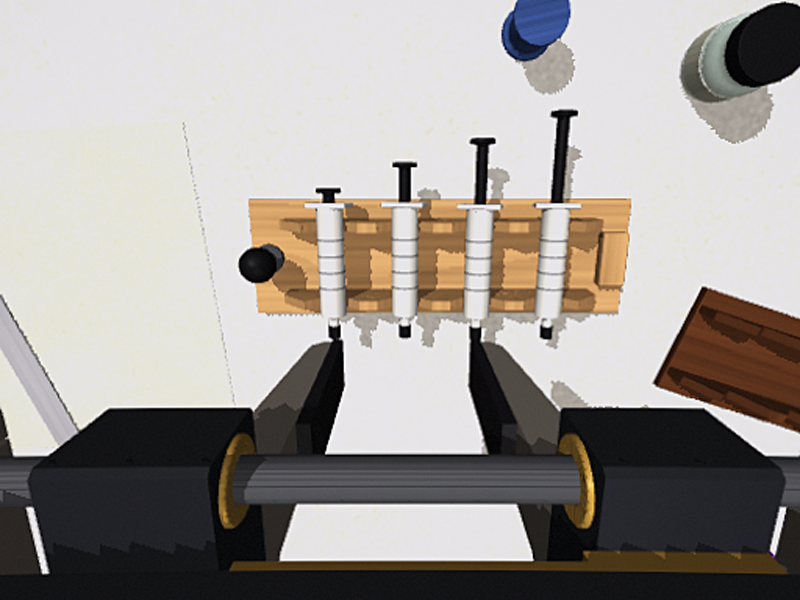

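All four lie in their grooves in order from the knob: (331,262), (405,262), (479,262) and (552,262). Flanges are in one row at 206, and the bystanders in view are where they were.

```bash
python3 -c "
from plant import robot
print(robot.sign_off())"
```

```text
the job is handed in; nothing more can be done
None
```

All four syringes are in the pale rack, ordered from pushed-in at the knob to farthest-out at the other end, seated and centred in the last wrist picture; handed in at about 30 s (no verdict was returned).

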